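# Load a jar into the date coder until its roller switch just clicks

## Robot

A 6-joint arm with a two-finger parallel gripper is mounted at the origin on a cart in front of the work surface, level with it; the furniture and walls round the work are solid. World frame = base frame: x ahead of the robot, y to its left, z up, the work surface at z = 0. Lengths are in mm, angles in rad, forces in N, time in s.
With the tool pointing down it reaches from about 250 to 800 mm from the base axis. Payload 3.9 kg.
Tool frame: the origin (TCP) lies midway between the tips of the shut fingers; the grasp point (between the pads) lies 19 mm behind it; z points along the fingers, x is the direction in which the jaws open and shut, and the axes are right-handed (so a half turn about z gives the same grasp; the last joint's range is limited). The gripper opens to 85 mm and grips with 20 to 120 N. Pads are 22 mm wide; open, the fingers measure 114 mm over their backs; the gripper's body (76 mm by 85 mm) begins 54 mm behind the grasp point. The pads swing forward as they close: fully open they stand 13 mm farther back than shut.
Start: joints at [1.213, 0.26, -0.138, 1.173, 0, 1.571], TCP at [183.857, 491.743, 231.304] pointing down, gripper open.
Joint ranges: [-2.78, 2.78], [-0.83, 1.72], [-1.28, 1.37], [-1.9, 2.12], [-1.57, 1.48], [-3.14, 3.14]. Speed limits (rad/s): [2.57, 2.57, 3.14, 3.14, 3.14, 3.14].

## Interface

Orientations are given as a unit quaternion [w, x, y, z].
In Python, from station import get_state, snapshot, job_done gives the robot as it stands.
- The arm moves only by the shell command python3 -m creep 'ROWS' [FORCE]. ROWS is JSON, a list of rows, each an object with "translation": the shift along the tool's x, y, z in m, a list of three; "rotation": the turn, a rotation vector about the tool's x, y, z in degrees, a list of three; "gripper": the finger opening in m, from 0 to 0.0854. In form: [{"translation": [dx, dy, dz], "rotation": [rx, ry, rz], "gripper": gripper}, ...]. A call has 1 to 12 rows; each row is the pose to reach, as a shift and turn from the pose commanded when the call began, along the tool's axes at that moment; what a row does not reach only later rows make up. A row lasts 1/10 s, in which the tool goes at most 50 mm and 8.59 degrees, less where a joint would pass 70% of its speed; a pose out of reach is approached as far as the arm can. A call with a gripper value outside its range is refused whole. The fingers move at their own pace and stop on an object; FORCE is the grip in N (left out, the last holds). Time passes only in rows, so rows that repeat a pose let the fingers close. It gives the time, the measured TCP pose, the force and the opening at its end, in the units of the state.
- get_state(): the state, without advancing time (a new reading comes with each control period).
- snapshot(name): name is "scene" or "top" or "wrist"; returns a dict with "image" (420x560x3 uint8, red, green, blue), "range_z" (420x560 float32, mm along the optical axis (not along the pixel's ray), 0 where there is no reading), "fovy" (degrees; the focal length in pixels is half the picture's height over the tangent of half this angle, whatever the lens; pixels are square), "cx", "cy" (the principal point, pixels), "rvec" (rotation vector, rad) and "tvec" (3), from world to camera coordinates, as OpenCV has them. Camera axes: x right, y down, z forward; pixel columns grow to the right and rows downward; lengths in mm; the calibration is good to about 2 mm. A picture is of the moment at which its call begins.
- job_done(): hands the job in, once; it reports no verdict.
The state is a dict: "clock": time; "joint_pos": joint angles; "joint_vel": joint speeds; "effort": joint torques, N m; "tcp_pos": TCP position; "tool_rot": TCP orientation; "force": force on the tool from outside, world axes, zero at the start; "ft_torque": the same for the moment, N m; "finger_gap": opening from 0.0 (shut) to 1.0 (fully open).
Only numpy, scipy, OpenCV 4.12 (cv2) and the standard library are available. Lean on these libraries where they do the work, as an engineer would, in place of code of your own. Each camera call takes 0.05 s, during which the arm holds its last target.

## Task

Put the gold-lidded honey jar upright on the bed of the jar coder, between the two blue guide rails, and ease it against the roller lever until the switch just clicks: the lever's black pointer must stand over the green part of the scale and must never go on to the red. Let go of the jar and leave it there, holding the lever in the green; do not push the red-lidded jam jar about.

Things in the scene. Friction and masses are not known exactly. Their poses are not given: they have to be found in the camera images.
- honey_mid (a point): Centre, half-way up (37.5 mm above its foot), of the honey jar: amber jar with a gold lid, 54 mm in diameter below its 48 mm lid (top 12 mm), 75 mm tall, about 0.15 to 0.3 kg. It stands loose on the counter. Its z axis points up when it stands upright.
- jam_mid (a point): Centre, half-way up (35 mm above its foot), of another jar, not to be used: dark jam jar with a red lid, 54 mm in diameter, 70 mm tall, loose. Either jar may stand on either side.
- coder: Jar date coder, fixed to the counter. Origin: at counter height, on the middle line of the guide channel; x points along the channel from its open mouth (x = -90 mm) to the switch, y to the left of that. The flat aluminium bed is 14 mm above the counter; behind the switch stands a white coder body (front face x = +92 mm, top 58 mm above the counter).
- roller (a point): Centre of the white roller (radius 9 mm, upright axis, 21 mm above the bed), 60 mm from the lever's pivot at the coder's x = 66, y = 56 mm. Untouched it is at x = 51, y = -2 mm, so the honey jar on the middle line touches it when the jar's centre is at about x = 15 mm. When pressed it moves nearly straight along x, 6 mm per 0.1 rad.
- roller_lever (a joint): Lever angle, rad: 0 untouched, grows as the roller is pressed to the coder's +x. The switch clicks at 0.16 (pointer yellow to green), overtravel begins at 0.32 (green to red), stop at 0.44. Green means honey jar centre at about x = 25 to 34 mm of the coder. A weak spring (under 0.5 N at the roller) returns it when let go; it cannot push a standing jar away.
- channel (a point): Middle of the channel on the bed's top, at the coder's x = 0, y = 0, same axes. Two blue rails, 8 mm thick, 10 mm above the bed, run from x = -60 to +18 mm, inner faces at y = +31 and -31 mm (8 mm wider than the jar); towards the mouth they flare out. Grip the jar across the channel (along y): the lever crosses its end 10 to 35 mm above the bed.
- pointer (a point): Tip of the lever's black pointer, 110 mm from the pivot, 33 mm above the bed. Below it lies the 10 mm high coloured scale, on the -y side of the channel (coder y = -34 to -57 mm, x = +35 to +90 mm): yellow, then green, then red towards +x.
Not all that is in view belongs to the job. There is more than one size of the part that bears honey_mid; the job needs the largest.

How it is judged:
By the outcome, as a careful person would: the job done as asked, in the order asked, and still so for the second after the job is handed in, with the robot touching nothing.
It also fails if it takes over 42 s, if anything falls off the work surface, if the arm or the gripper's body presses on something with over 40 N, if the wrist force passes 120 N, or if a joint passes its speed limit or range.

## Working session

There is one attempt and no reset: what is moved stays moved. The work goes in short steps, Python scripts to look and compute and a shell command to move; the robot and the scene stay as the last step left them, time stands still between calls to the robot, and variables do not carry over. Pictures are saved under pics/ and viewed, and the job is handed in when it is done.

```bash
ls; mkdir -p pics; cat > h.py <<'E'
import numpy as np, cv2
from station import get_state, snapshot
def save(s,name,crop=None,scale=1):
    im=s["image"][:,:,::-1]
    if crop: im=im[crop[1]:crop[3],crop[0]:crop[2]]
    if scale!=1: im=cv2.resize(im,None,fx=scale,fy=scale,interpolation=cv2.INTER_CUBIC)
    cv2.imwrite("pics/"+name+".png",im)
def cam(s):
    R=cv2.Rodrigues(np.array(s["rvec"],float))[0];t=np.array(s["tvec"],float).ravel()
    f=s["image"].shape[0]/2/np.tan(np.radians(s["fovy"])/2)
    return R,t,f
def ray(s,u,v,z):
    R,t,f=cam(s);d=R.T@np.array([(u-s["cx"])/f,(v-s["cy"])/f,1]);c=-R.T@t
    return c+d*(z-c[2])/d[2]
def pt(s,u,v):
    R,t,f=cam(s);r=float(s["range_z"][int(v),int(u)]);return R.T@(np.array([(u-s["cx"])/f*r,(v-s["cy"])/f*r,r])-t)
def cloud(s):
    R,t,f=cam(s);v,u=np.mgrid[0:420,0:560];r=s["range_z"].astype(float)
    P=np.stack([(u-s["cx"])/f*r,(v-s["cy"])/f*r,r],-1)-t
    return P@R
E
python3 - <<'E'
from h import *
import pickle
for n in("scene","top","wrist"):
    s=snapshot(n);save(s,n+"0");pickle.dump(s,open(n+"0.pkl","wb"));print(n,s["fovy"],s["cx"],s["cy"],-cam(s)[0].T@cam(s)[1])
print(get_state())
E
```

```text
pics
scene 44.70273003988682 279.06194709850234 207.9280617111595 [-28.18149671 -64.29766708 658.73967548]
top 43.79551795854239 287.19784666444735 197.86388395941356 [419.88675486 279.65710997 916.33777109]
wrist 67.96511950689282 274.9263621090542 206.85127750556333 [116.13933542 516.0867732  374.28543246]
{'clock': 0.15, 'joint_pos': array([ 1.21302041e+00,  2.60550133e-01, -1.39067905e-01,  1.17271221e+00,
       -5.97751749e-06,  1.57079333e+00]), 'joint_vel': array([ 9.54872731e-05, -2.76646066e-03,  3.38548101e-03, -8.67203329e-04,
       -8.80667139e-04, -1.86253159e-03]), 'effort': array([ 3.93707460e-04, -4.06007016e+01,  2.54167145e+01,  1.26653753e-02,
       -2.67356262e-05,  7.39280893e-06]), 'tcp_pos': array([183.66832349, 491.26261397, 230.64903498]), 'tool_rot': array([ 4.39624836e-04,  8.21641116e-01,  5.70004639e-01, -6.28463974e-04]), 'force': array([0.26661501, 0.5589644 , 0.0087985 ]), 'ft_torque': array([ 0.02015129, -0.05394205,  0.00173688]), 'finger_gap': 1.0008358555700831}
```

View pics/scene0.png

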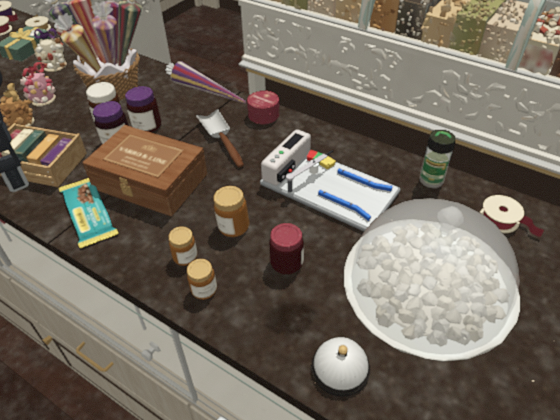

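View pics/top0.png

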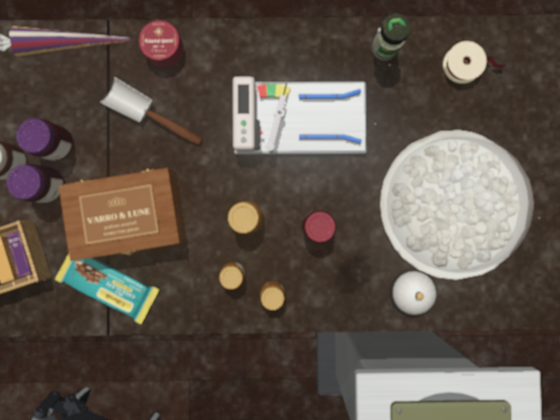

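View pics/wrist0.png

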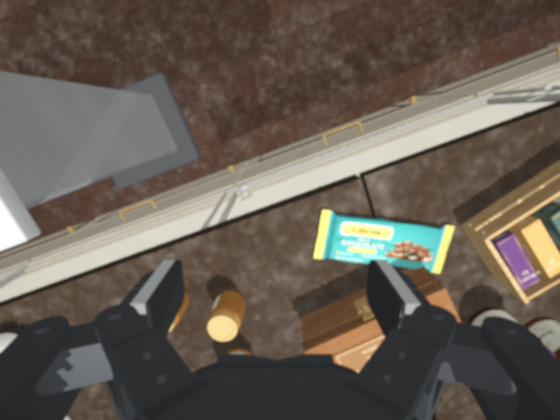

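Gold-lidded candidates in top view: (244,218), (231,277) and (272,296). The first is clearly the biggest, so I'll measure all three and check with a crop.

```bash
python3 - <<'E'
from h import *
import pickle
s=pickle.load(open("top0.pkl","rb"));P=cloud(s)
save(s,"crop1",(190,60,390,320),2.2)
hsv=cv2.cvtColor(s["image"],cv2.COLOR_RGB2HSV)
for n,(u,v) in dict(big=(244,218),s1=(231,277),s2=(272,296),jam=(320,227)).items():
    z=P[v-3:v+4,u-3:u+4,2];zt=np.median(z)
    m=np.zeros((420,560),np.uint8)
    m[(abs(P[...,2]-zt)<5)]=1
    w=np.zeros_like(m);w[v-28:v+29,u-28:u+29]=1;m&=w
    nl,L,st,c=cv2.connectedComponentsWithStats(m);l=L[v,u]
    cs,_=cv2.findContours((L==l).astype(np.uint8),0,2)
    (cu,cv_),r=cv2.minEnclosingCircle(max(cs,key=len))
    print(n,zt,ray(s,cu,cv_,zt),"centroid",ray(s,*c[l],zt), "diam",2*np.sqrt(st[l,4]/np.pi)*np.median(s["range_z"][v,u])/cam(s)[2])
for nm in("top","scene"):
    s=pickle.load(open(nm+"0.pkl","rb"));P=cloud(s);hsv=cv2.cvtColor(s["image"],cv2.COLOR_RGB2HSV)
    m=cv2.inRange(hsv,(100,120,80),(125,255,255))
    cs,_=cv2.findContours(m,0,2)
    for c in cs:
        if cv2.contourArea(c)<60: continue
        box=cv2.boxPoints(cv2.minAreaRect(c));print(nm,"blue",cv2.contourArea(c),[ray(s,u,v,24)[:2].round(1).tolist() for u,v in box])
        mm=np.zeros_like(m);cv2.drawContours(mm,[c],-1,1,-1);print(np.median(P[mm>0],0))
E
```

```text
big 73.97579379449557 [423.35925108 347.66531664  73.97579379] centroid [423.43625746 347.72059427  73.97579379] diam 48.80632199258294
s1 55.23992208912307 [325.88470456 370.0618681   55.23992209] centroid [325.9084536  370.38206695  55.23992209] diam 36.952900730303334
s2 55.430179588963036 [291.35180239 302.57878224  55.43017959] centroid [291.47254559 302.62445668  55.43017959] diam 36.731021952639765
jam 69.44913565477958 [407.17180223 224.08968248  69.44913565] centroid [407.19171228 224.09304474  69.44913565] diam 48.85687887496579
scene blue 209.5 [[552.6, 250.8], [569.5, 254.0], [559.0, 148.1], [543.1, 146.2]]
[558.20276444 199.67700095  22.28707169]
scene blue 203.0 [[613.9, 246.9], [631.5, 252.1], [640.2, 147.9], [623.2, 144.1]]
[629.4574579  197.11820814  21.7825266 ]
```

View pics/crop1.png

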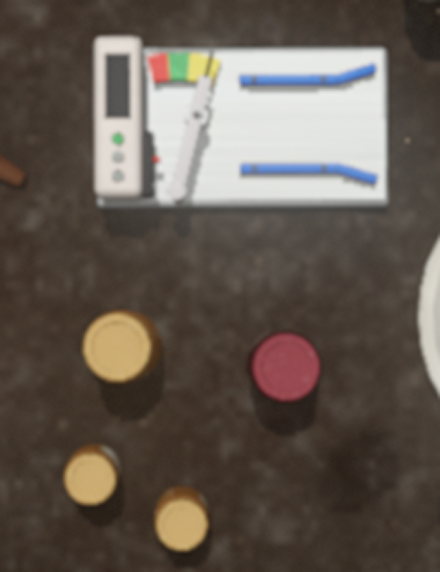

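The crop shows the big gold lid at top pixel (244,218): 48.8 mm lid, 74 mm high, so it fits. The two smaller ones have 37 mm lids and are 55 mm tall. The jam jar is at (320,227), between the honey jar and the mouth side. Next I'll fit the coder pose.

```bash
python3 - <<'E'
from h import *
import pickle
s=pickle.load(open("top0.pkl","rb"));P=cloud(s);hsv=cv2.cvtColor(s["image"],cv2.COLOR_RGB2HSV)
roi=np.zeros((420,560),np.uint8);roi[70:160,225:375]=1
m=cv2.inRange(hsv,(95,80,60),(130,255,255))*roi
nl,L,st,c=cv2.connectedComponentsWithStats(m)
lines=[]
for i in range(1,nl):
    if st[i,4]<40: continue
    v,u=np.nonzero(L==i)
    W=np.array([ray(s,a,b,24) for a,b in zip(u,v)])
    y=W[:,1]
    # straight part
    print("rail",st[i],"y range",y.min(),y.max())
    sel=(y>y.max()-75)
    vx,vy,x0,y0=cv2.fitLine(W[sel][:,:2].astype(np.float32),cv2.DIST_L2,0,.01,.01).ravel()
    ang=np.degrees(np.arctan2(-vx*np.sign(vy),abs(vy))); print(" mid",W[sel].mean(0),"angle of +x from world y",ang)
# bed: z ~14
zb=P[...,2]
mb=((zb>9)&(zb<18)).astype(np.uint8)*roi
bright=(hsv[...,2]>120).astype(np.uint8)*roi
nl,L,st,c=cv2.connectedComponentsWithStats(cv2.morphologyEx(bright,cv2.MORPH_CLOSE,np.ones((9,9))))
i=1+np.argmax(st[1:,4]);cs,_=cv2.findContours((L==i).astype(np.uint8),0,2)
box=cv2.boxPoints(cv2.minAreaRect(cs[0]));print([ray(s,a,b,14)[:2].round(1).tolist() for a,b in box])
print("bed z",np.median(zb[100:135,300:350]),"body z",np.median(zb[95:140,240:250]))
mb=((zb>50)&(zb<66)).astype(np.uint8)*roi
pts=P[mb>0];print("body",cv2.minAreaRect(pts[:,:2].astype(np.float32)))
# green scale
for n,lo,hi in(("green",(40,80,60),(85,255,255)),("yellow",(22,100,100),(36,255,255)),("red",(0,120,100),(8,255,255))):
    m=cv2.inRange(hsv,lo,hi)*roi;nl,L,st,c=cv2.connectedComponentsWithStats(m);i=1+np.argmax(st[1:,4]);print(n,st[i],ray(s,*c[i],24))
E
```

```text
rail [299  90  62   9 242] y range 148.6528892021675 253.94220556454826
 mid [629.7426272  215.26956521  24.        ] angle of +x from world y -0.124177165
rail [300 135  61   8 233] y range 150.16700223171372 253.18344634599728
 mid [560.17881823 216.5090039   24.        ] angle of +x from world y -0.6729555
[[669.7, 370.0], [667.0, 138.0], [532.1, 140.4], [534.8, 371.1]]
bed z 14.565332300255468 body z 59.15159440716508
body ((597.222900390625, 321.4609680175781), (88.32275390625, 123.26521301269531), 88.70538330078125)
green [267  85   9  11  86] [642.22228198 301.81413425  24.        ]
yellow [275  85  14  12 106] [641.33312007 284.58657113  24.        ]
red [258  85   9  12  77] [641.13787188 316.90364468  24.        ]
```

```bash
cat >> h.py <<'E'
from scipy.spatial.transform import Rotation as Ro
def delta(x,y,z,head):
    st=get_state();q=np.array(st["tool_rot"]);R=Ro.from_quat(q[[1,2,3,0]])
    p=np.array(st["tcp_pos"]);h=np.radians(head)
    Rt=Ro.from_matrix(np.array([[np.cos(h),np.sin(h),0],[np.sin(h),-np.cos(h),0],[0,0,-1]]))
    print("t",round(st["clock"],2),"tcp",p.round(1),"head",np.degrees(np.arctan2(*R.as_matrix()[[1,0],0])).round(2),"tilt",R.as_matrix()[:,2].round(4),"F",np.array(st["force"]).round(1),"gap",round(st["finger_gap"],3))
    print("shift m",(R.inv().apply(np.array([x,y,z])-p)/1000).round(4),"rot deg",np.degrees((R.inv()*Rt).as_rotvec()).round(2))
E
python3 - <<'E'
from h import *
import pickle
delta(423.4,347.7,130,-0.5)
# scene check of honey jar lid
s=pickle.load(open("scene0.pkl","rb"));P=cloud(s)
w=np.zeros((420,560),bool);w[180:240,205:255]=1
m=w&(abs(P[...,2]-75)<2.5);print(m.sum(),cv2.minEnclosingCircle(P[m][:,:2].astype(np.float32)))
w=np.zeros((420,560),bool);w[215:280,260:310]=1
m=w&(abs(P[...,2]-70)<2.5);print(m.sum(),cv2.minEnclosingCircle(P[m][:,:2].astype(np.float32)))
E
```

```text
t 0.15 tcp [183.7 491.3 230.6] head 69.5 tilt [-5.0e-04 -1.4e-03 -1.0e+00] F [0.3 0.6 0. ] gap 1.001
shift m [-0.0504  0.2748  0.1007] rot deg [5.e-02 8.e-02 7.e+01]
454 ((423.7715759277344, 346.0210266113281), 25.3987979888916)
585 ((406.4690856933594, 221.93466186523438), 24.970306396484375)
```

```bash
python3 -m creep '[{"translation":[-0.004,0.023,0],"rotation":[0,0,6],"gripper":0.085},{"translation":[-0.008,0.046,0],"rotation":[0,0,12],"gripper":0.085},{"translation":[-0.013,0.069,0],"rotation":[0,0,18],"gripper":0.085},{"translation":[-0.017,0.092,0.01],"rotation":[0,0,24],"gripper":0.085},{"translation":[-0.021,0.115,0.02],"rotation":[0,0,30],"gripper":0.085},{"translation":[-0.025,0.137,0.03],"rotation":[0,0,36],"gripper":0.085},{"translation":[-0.029,0.16,0.04],"rotation":[0,0,42],"gripper":0.085},{"translation":[-0.034,0.183,0.05],"rotation":[0,0,48],"gripper":0.085},{"translation":[-0.038,0.206,0.06],"rotation":[0,0,54],"gripper":0.085},{"translation":[-0.043,0.23,0.07],"rotation":[0,0,60],"gripper":0.085},{"translation":[-0.047,0.255,0.08],"rotation":[0,0,65],"gripper":0.085},{"translation":[-0.0505,0.275,0.085],"rotation":[0,0,70],"gripper":0.085}]' 25
python3 -m creep '[{"translation":[0,0,0],"rotation":[0,0,0],"gripper":0.085},{"translation":[0,0,0],"rotation":[0,0,0],"gripper":0.085}]'
python3 -c "
from h import *
delta(423.5,347.2,18,-0.5)
s=snapshot('wrist');save(s,'w1')"
```

```text
clock: 1.35
tcp_pos: [424.2, 346.9, 145.0]
tool_rot: [0.001, 1.0, -0.006, -0.001]
force: [-0.4, -1.0, 0.6]
finger_gap: 0.995
clock: 1.55
tcp_pos: [423.5, 347.8, 145.9]
tool_rot: [0.0, 1.0, -0.004, -0.001]
force: [-0.5, 0.1, 0.2]
finger_gap: 0.993
t 1.55 tcp [423.5 347.8 145.9] head -0.49 tilt [-1.2e-03 -3.0e-04 -1.0e+00] F [-0.5  0.1  0.2] gap 0.993
shift m [1.000e-04 6.000e-04 1.279e-01] rot deg [0.02 0.07 0.01]
```

View pics/w1.png

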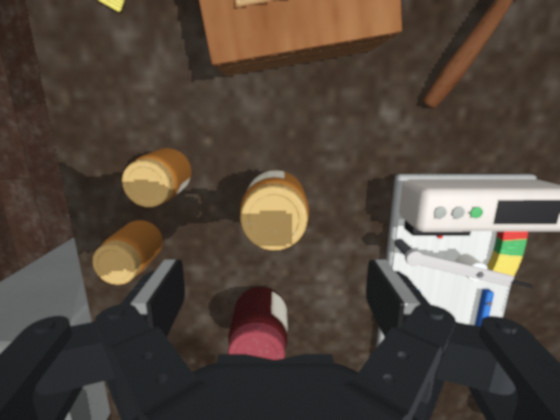

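The wrist view shows the honey lid at (274,218), centred between the fingers and clear of its neighbours. Descending.

```bash
python3 -m creep '[{"translation":[0,0,0.02],"rotation":[0,0,0],"gripper":0.085},{"translation":[0,0,0.04],"rotation":[0,0,0],"gripper":0.085},{"translation":[0,0,0.06],"rotation":[0,0,0],"gripper":0.085},{"translation":[0,0,0.08],"rotation":[0,0,0],"gripper":0.085},{"translation":[0,0,0.1],"rotation":[0,0,0],"gripper":0.085},{"translation":[0,0,0.115],"rotation":[0,0,0],"gripper":0.085},{"translation":[0,0.0005,0.123],"rotation":[0,0,0],"gripper":0.085},{"translation":[0,0.0005,0.127],"rotation":[0,0,0],"gripper":0.085},{"translation":[0,0.0005,0.127],"rotation":[0,0,0],"gripper":0.085}]'
python3 -m creep '[{"translation":[0,0,0],"rotation":[0,0,0],"gripper":0.07},{"translation":[0,0,0],"rotation":[0,0,0],"gripper":0.06},{"translation":[0,0,0],"rotation":[0,0,0],"gripper":0.045},{"translation":[0,0,0],"rotation":[0,0,0],"gripper":0.045},{"translation":[0,0,0],"rotation":[0,0,0],"gripper":0.045},{"translation":[0,0,0],"rotation":[0,0,0],"gripper":0.045},{"translation":[0,0,0],"rotation":[0,0,0],"gripper":0.045},{"translation":[0,0,0],"rotation":[0,0,0],"gripper":0.045}]' 30
python3 -c "
from h import *
delta(423.5,347.2,18,-0.5)"
```

```text
clock: 2.5
tcp_pos: [423.4, 348.0, 19.4]
tool_rot: [-0.0, 1.0, -0.004, -0.0]
force: [0.2, -0.8, 0.7]
finger_gap: 1.001
clock: 3.3
tcp_pos: [424.2, 348.1, 20.3]
tool_rot: [-0.001, 1.0, -0.004, 0.0]
force: [-1.0, -0.4, 7.0]
finger_gap: 0.616
t 3.3 tcp [424.2 348.1  20.3] head -0.5 tilt [ 0.001   0.0011 -1.    ] F [-1.  -0.4  7. ] gap 0.616
shift m [-0.0007  0.0009  0.0023] rot deg [-0.07 -0.06 -0.  ]
```

```bash
python3 -m creep '[{"translation":[0,0,-0.005],"rotation":[0,0,0],"gripper":0.045},{"translation":[0,0,-0.015],"rotation":[0,0,0],"gripper":0.045},{"translation":[0,0,-0.03],"rotation":[0,0,0],"gripper":0.045},{"translation":[0,0,-0.05],"rotation":[0,0,0],"gripper":0.045},{"translation":[0,0,-0.07],"rotation":[0,0,0],"gripper":0.045},{"translation":[0,0,-0.09],"rotation":[0,0,0],"gripper":0.045},{"translation":[0,0,-0.1],"rotation":[0,0,0],"gripper":0.045},{"translation":[0,0,-0.1],"rotation":[0,0,0],"gripper":0.045}]'
python3 -m creep '[{"translation":[0.01,0.008,0],"rotation":[0,0,0],"gripper":0.045},{"translation":[0.03,0.023,0],"rotation":[0,0,0],"gripper":0.045},{"translation":[0.05,0.039,0],"rotation":[0,0,0],"gripper":0.045},{"translation":[0.07,0.054,0],"rotation":[0,0,0],"gripper":0.045},{"translation":[0.09,0.07,0],"rotation":[0,0,0],"gripper":0.045},{"translation":[0.11,0.085,0],"rotation":[0,0,0],"gripper":0.045},{"translation":[0.13,0.1,0],"rotation":[0,0,0],"gripper":0.045},{"translation":[0.15,0.115,0],"rotation":[0,0,0],"gripper":0.045},{"translation":[0.163,0.126,0],"rotation":[0,0,0],"gripper":0.045},{"translation":[0.169,0.131,0],"rotation":[0,0,0],"gripper":0.045},{"translation":[0.171,0.133,0],"rotation":[0,0,0],"gripper":0.045},{"translation":[0.171,0.133,0],"rotation":[0,0,0],"gripper":0.045}]'
python3 - <<'E'
from h import *
import pickle
delta(595,217,32,-0.5)
for n in("top","scene"):
    s=snapshot(n);save(s,n+"2");pickle.dump(s,open(n+"2.pkl","wb"))
delta(595,217,32,-0.5)
E
```

```text
clock: 4.1
tcp_pos: [424.8, 348.4, 121.0]
tool_rot: [-0.001, 1.0, -0.004, 0.001]
force: [0.4, 0.1, -2.1]
finger_gap: 0.618
clock: 5.3
tcp_pos: [593.0, 213.1, 118.9]
tool_rot: [0.0, 1.0, -0.004, -0.001]
force: [0.1, 0.1, -2.4]
finger_gap: 0.62
t 5.3 tcp [593.  213.1 118.9] head -0.5 tilt [-1.3e-03 -1.0e-04 -1.0e+00] F [ 0.1  0.1 -2.4] gap 0.62
shift m [ 0.0021 -0.0039  0.0869] rot deg [0.   0.07 0.  ]
t 5.4 tcp [592.7 213.7 119.2] head -0.44 tilt [-9.e-04  1.e-04 -1.e+00] F [-0.4  0.6 -1.9] gap 0.618
shift m [ 0.0023 -0.0033  0.0872] rot deg [-0.01  0.05  0.06]
```

View pics/scene2.png

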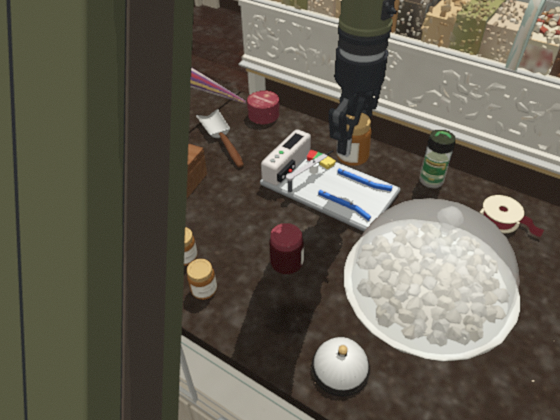

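View pics/top2.png

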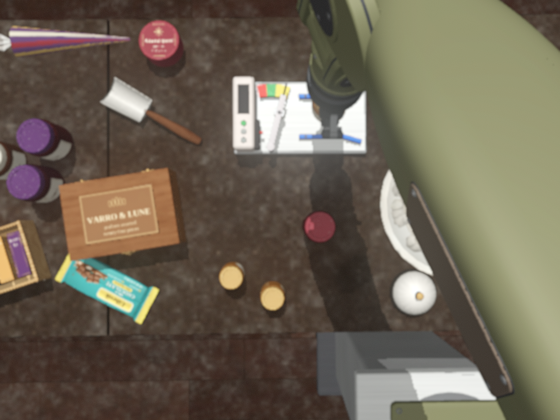

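The jar is held upright over the channel in the scene view at about (355,138), and the jam jar hasn't moved. I'll measure the held jar.

```bash
python3 - <<'E'
from h import *
import pickle
s=pickle.load(open("scene2.pkl","rb"));P=cloud(s);hsv=cv2.cvtColor(s["image"],cv2.COLOR_RGB2HSV)
save(s,"crop2",(250,70,410,230),4)
w=np.zeros((420,560),bool);w[105:170,330:380]=1
m=w&(hsv[...,0]<25)&(hsv[...,1]>110)&(hsv[...,2]>70)
Q=P[m];print(m.sum(),np.percentile(Q,[1,50,99],0).round(1))
# circle fit on body (z bins)
from scipy.optimize import least_squares
for lo,hi in((100,120),(120,140),(140,158)):
    q=Q[(Q[:,2]>lo)&(Q[:,2]<hi)]
    if len(q)<30: print(lo,len(q));continue
    r=least_squares(lambda c:np.hypot(q[:,0]-c[0],q[:,1]-c[1])-27,[593,213],loss="soft_l1");print(lo,len(q),r.x,np.abs(r.fun).mean())
E
```

```text
777 [[ 556.2  183.  -384.3]
 [ 583.2  192.7  154.7]
 [1382.2  479.7  195.6]]
100 122 [594.6077831  210.03886058] 0.754787800089155
120 105 [594.08241388 210.78713796] 0.6256777351205516
140 148 [594.73478078 211.76449562] 0.8342756181371811
```

View pics/crop2.png

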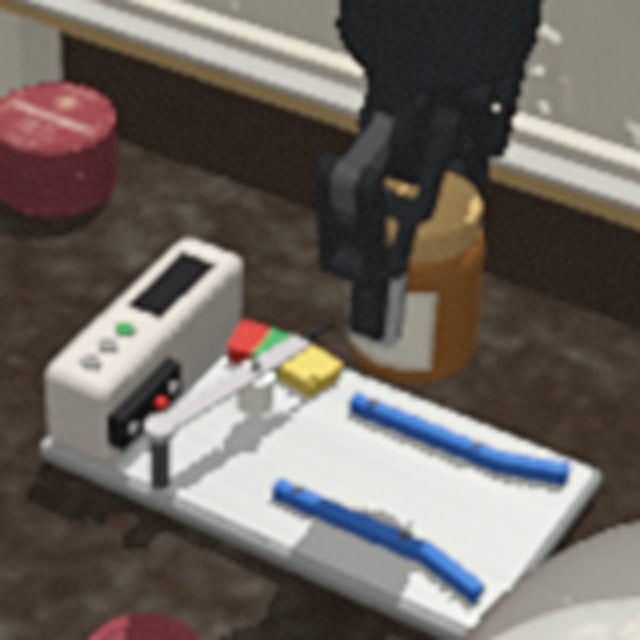

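```bash
python3 -m creep '[{"translation":[0.001,-0.002,0.01],"rotation":[0,0,0],"gripper":0.045},{"translation":[0.0015,-0.0035,0.025],"rotation":[0,0,0],"gripper":0.045},{"translation":[0.0015,-0.0035,0.04],"rotation":[0,0,0],"gripper":0.045},{"translation":[0.0015,-0.0035,0.055],"rotation":[0,0,0],"gripper":0.045},{"translation":[0.0015,-0.0035,0.065],"rotation":[0,0,0],"gripper":0.045},{"translation":[0.0015,-0.0035,0.07],"rotation":[0,0,0],"gripper":0.045},{"translation":[0.0015,-0.0035,0.07],"rotation":[0,0,0],"gripper":0.045}]'
python3 - <<'E'
from h import *
import pickle
delta(595,217,35,-0.5)
for n in("wrist","scene"):
    s=snapshot(n);pickle.dump(s,open(n+"3.pkl","wb"));save(s,n+"3",None if n=="wrist" else (250,70,410,230),1 if n=="wrist" else 4)
E
```

```text
clock: 6.1
tcp_pos: [594.4, 216.7, 48.5]
tool_rot: [0.0, 1.0, -0.004, -0.001]
force: [0.7, -0.8, -2.6]
finger_gap: 0.618
t 6.1 tcp [594.4 216.7  48.5] head -0.47 tilt [-1.4e-03 -5.0e-04 -1.0e+00] F [ 0.7 -0.8 -2.6] gap 0.618
shift m [ 0.0006 -0.0003  0.0135] rot deg [0.03 0.08 0.03]
```

View pics/scene3.png

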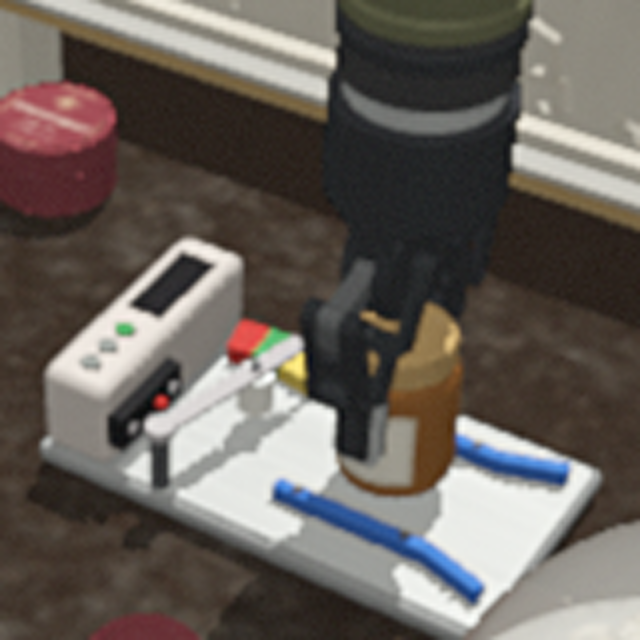

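View pics/wrist3.png

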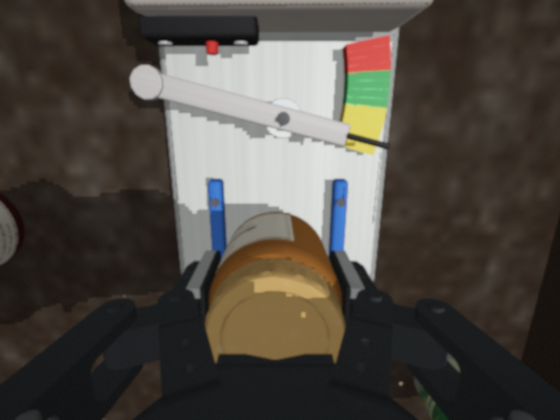

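The wrist view shows the rails centred at column 278 and the jar at 275–276, so the jar needs about +1.5 mm in x. Lowering it.

```bash
python3 -m creep '[{"translation":[0.001,0,0.002],"rotation":[0,0,0],"gripper":0.045},{"translation":[0.0015,0,0.005],"rotation":[0,0,0],"gripper":0.045},{"translation":[0.0015,0,0.008],"rotation":[0,0,0],"gripper":0.045},{"translation":[0.0015,0,0.011],"rotation":[0,0,0],"gripper":0.045},{"translation":[0.0015,0,0.012],"rotation":[0,0,0],"gripper":0.045},{"translation":[0.0015,0,0.012],"rotation":[0,0,0],"gripper":0.045}]'
python3 -m creep '[{"translation":[0,0,0.0005],"rotation":[0,0,0],"gripper":0.045},{"translation":[0,0,0.001],"rotation":[0,0,0],"gripper":0.045},{"translation":[0,0,0.001],"rotation":[0,0,0],"gripper":0.045},{"translation":[0,0,0.001],"rotation":[0,0,0],"gripper":0.045}]'
python3 - <<'E'
from h import *
import pickle
delta(596,250,35,-0.5)
for n in("wrist","scene"):
    s=snapshot(n);pickle.dump(s,open(n+"4.pkl","wb"));save(s,n+"4",None if n=="wrist" else (250,70,410,230),1 if n=="wrist" else 4)
E
```

```text
clock: 6.8
tcp_pos: [596.4, 216.5, 37.0]
tool_rot: [0.0, 1.0, -0.004, -0.0]
force: [-0.1, 0.2, -2.6]
finger_gap: 0.621
clock: 7.2
tcp_pos: [596.6, 216.6, 36.4]
tool_rot: [-0.0, 1.0, -0.004, 0.0]
force: [-0.0, -0.0, -2.7]
finger_gap: 0.618
t 7.2 tcp [596.6 216.6  36.4] head -0.5 tilt [ 1.e-04  0.e+00 -1.e+00] F [-0.  -0.  -2.7] gap 0.618
shift m [-0.0009 -0.0334  0.0014] rot deg [-0.   -0.01  0.  ]
```

View pics/scene4.png

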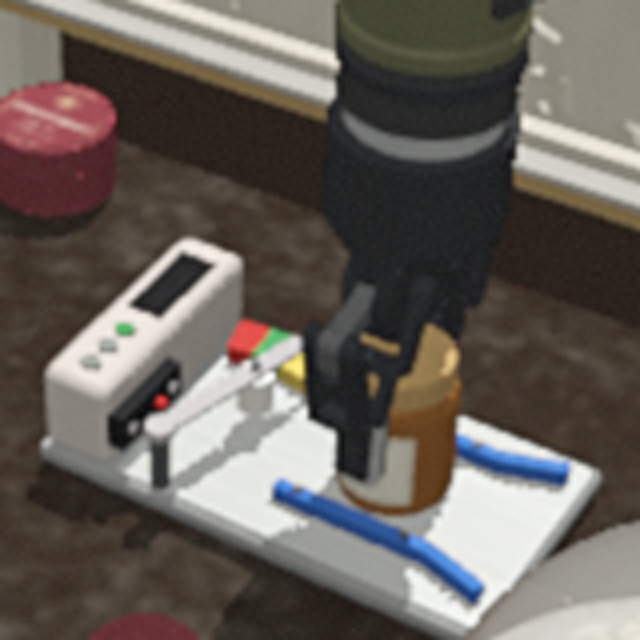

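View pics/wrist4.png

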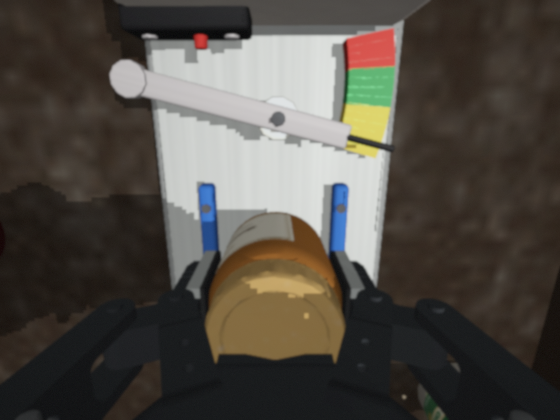

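```bash
python3 -m creep '[{"translation":[-0.0003,0,0.0005],"rotation":[0,0,0],"gripper":0.045},{"translation":[-0.0006,0,0.001],"rotation":[0,0,0],"gripper":0.045},{"translation":[-0.0006,0,0.0015],"rotation":[0,0,0],"gripper":0.045},{"translation":[-0.0006,0,0.0015],"rotation":[0,0,0],"gripper":0.045}]'
python3 -m creep '[{"translation":[0,0,0.0005],"rotation":[0,0,0],"gripper":0.045},{"translation":[0,0,0.0005],"rotation":[0,0,0],"gripper":0.045}]'
```

```text
clock: 7.7
tcp_pos: [595.9, 216.6, 34.7]
tool_rot: [0.0, 1.0, -0.004, -0.0]
force: [-0.7, 0.4, -1.7]
finger_gap: 0.616
clock: 7.9
tcp_pos: [596.0, 216.6, 34.5]
tool_rot: [-0.0, 1.0, -0.004, 0.0]
force: [-0.6, -0.1, -1.8]
finger_gap: 0.619
```

```bash
python3 -m creep '[{"translation":[0,-0.003,0],"rotation":[0,0,0],"gripper":0.045},{"translation":[0,-0.007,0],"rotation":[0,0,0],"gripper":0.045},{"translation":[0,-0.011,0],"rotation":[0,0,0],"gripper":0.045},{"translation":[0,-0.015,0],"rotation":[0,0,0],"gripper":0.045},{"translation":[0,-0.019,0],"rotation":[0,0,0],"gripper":0.045},{"translation":[0,-0.023,0],"rotation":[0,0,0],"gripper":0.045},{"translation":[0,-0.027,0],"rotation":[0,0,0],"gripper":0.045},{"translation":[0,-0.03,0],"rotation":[0,0,0],"gripper":0.045},{"translation":[0,-0.033,0],"rotation":[0,0,0],"gripper":0.045},{"translation":[0,-0.035,0],"rotation":[0,0,0],"gripper":0.045},{"translation":[0,-0.035,0],"rotation":[0,0,0],"gripper":0.045}]'
python3 - <<'E'
from h import *
import pickle
delta(596,250,35,-0.5)
for n in("wrist",):
    s=snapshot(n);pickle.dump(s,open(n+"5.pkl","wb"));save(s,n+"5")
E
```

```text
clock: 9.0
tcp_pos: [596.5, 252.0, 34.4]
tool_rot: [-0.0, 1.0, -0.004, 0.0]
force: [-1.1, -0.0, 0.7]
finger_gap: 0.615
t 9.0 tcp [596.5 252.   34.4] head -0.48 tilt [ 3.e-04  4.e-04 -1.e+00] F [-1.1 -0.   0.7] gap 0.615
shift m [-0.0004  0.002  -0.0006] rot deg [-0.02 -0.02  0.02]
```

View pics/wrist5.png

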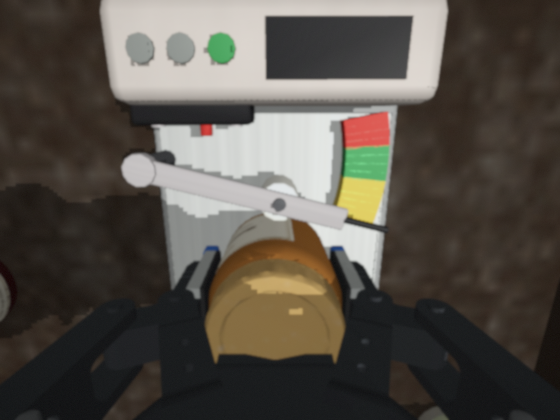

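```bash
cat >> h.py <<'E'
def lev(s,p,q,z=47,head=-0.5):
    a=ray(s,*p,z);b=ray(s,*q,z);d=b-a
    # coder axes: ex=(−sin h.., cos) world
    h=np.radians(head);ex=np.array([-np.sin(h),np.cos(h)]);ey=np.array([-ex[1],ex[0]])
    th=np.arctan2(d[:2]@ex,-(d[:2]@ey));print("lever abs",th.round(3),"rel",(th+np.arctan2(15,58)).round(3),"len",np.linalg.norm(d).round(1),a.round(1),b.round(1))
E
python3 - <<'E'
from h import *
import pickle
for n,p,q in(("wrist3",(146,82),(388,146)),("wrist4",(128,78),(392,149)),("wrist5",(140,170),(387,229))):
    lev(pickle.load(open(n+".pkl","rb")),p,q)
E
python3 -m creep '[{"translation":[0,-0.001,0],"rotation":[0,0,0],"gripper":0.045},{"translation":[0,-0.003,0],"rotation":[0,0,0],"gripper":0.045},{"translation":[0,-0.005,0],"rotation":[0,0,0],"gripper":0.045},{"translation":[0,-0.007,0],"rotation":[0,0,0],"gripper":0.045},{"translation":[0,-0.008,0],"rotation":[0,0,0],"gripper":0.045},{"translation":[0,-0.008,0],"rotation":[0,0,0],"gripper":0.045}]'
python3 - <<'E'
from h import *
import pickle
delta(596,250,35,-0.5)
for n in("wrist",):
    s=snapshot(n);pickle.dump(s,open(n+"6.pkl","wb"));save(s,n+"6",(100,80,420,320),2.5)
E
```

```text
lever abs -0.249 rel 0.004 len 111.4 [539.4 302.4  47. ] [647.1 274.   47. ]
lever abs -0.254 rel -0.0 len 111.3 [539.5 302.7  47. ] [647.  273.9  47. ]
lever abs -0.244 rel 0.009 len 110.8 [540.  301.6  47. ] [647.3 274.   47. ]
clock: 9.65
tcp_pos: [596.5, 259.8, 34.4]
tool_rot: [-0.0, 1.0, -0.004, 0.0]
force: [0.9, -2.4, 1.9]
finger_gap: 0.615
t 9.65 tcp [596.5 259.8  34.4] head -0.49 tilt [ 2.e-04  1.e-04 -1.e+00] F [ 0.9 -2.4  1.9] gap 0.615
shift m [-0.0004  0.0098 -0.0006] rot deg [-0.   -0.01  0.01]
```

View pics/wrist6.png

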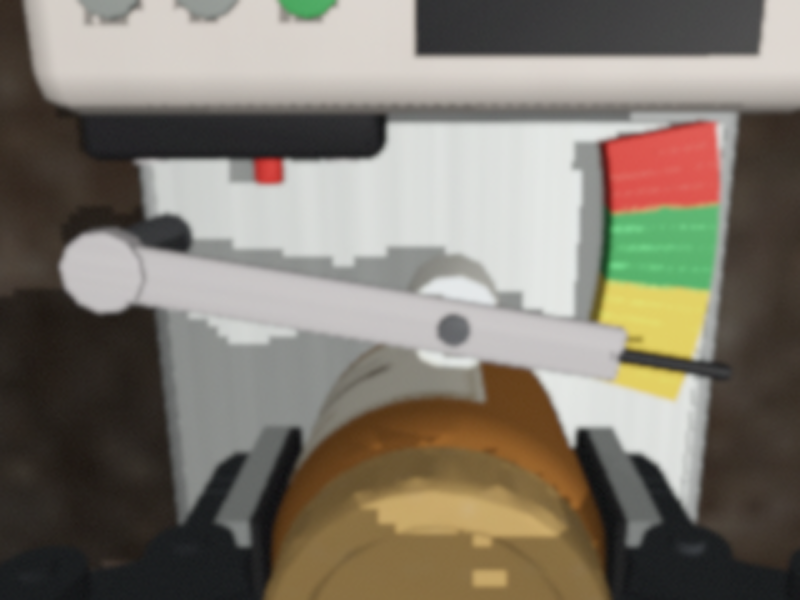

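```bash
python3 - <<'E'
from h import *
import pickle
lev(pickle.load(open("wrist6.pkl","rb")),(141.2,188),(392,228.8))
E
```

```text
lever abs -0.169 rel 0.084 len 111.8 [539.5 301.6  47. ] [649.6 281.8  47. ]
```

Lever is at about 0.084. I'll go 7 mm further, then look.

```bash

python3 -m creep '[{"translation":[0,-0.001,0],"rotation":[0,0,0],"gripper":0.045},{"translation":[0,-0.002,0],"rotation":[0,0,0],"gripper":0.045},{"translation":[0,-0.0035,0],"rotation":[0,0,0],"gripper":0.045},{"translation":[0,-0.005,0],"rotation":[0,0,0],"gripper":0.045},{"translation":[0,-0.006,0],"rotation":[0,0,0],"gripper":0.045},{"translation":[0,-0.007,0],"rotation":[0,0,0],"gripper":0.045},{"translation":[0,-0.007,0],"rotation":[0,0,0],"gripper":0.045}]'
python3 - <<'E'
from h import *
import pickle
delta(596,250,35,-0.5)
for n in("wrist",):
    s=snapshot(n);pickle.dump(s,open(n+"7.pkl","wb"));save(s,n+"7",(100,80,420,320),2.5)
E
```

```text
clock: 10.4
tcp_pos: [596.5, 266.8, 34.4]
tool_rot: [-0.0, 1.0, -0.004, 0.0]
force: [-1.0, -2.0, 2.3]
finger_gap: 0.62
t 10.4 tcp [596.5 266.8  34.4] head -0.49 tilt [ 2.e-04  1.e-04 -1.e+00] F [-1.  -2.   2.3] gap 0.62
shift m [-0.0004  0.0168 -0.0006] rot deg [-0.01 -0.01  0.01]
```

View pics/wrist7.png

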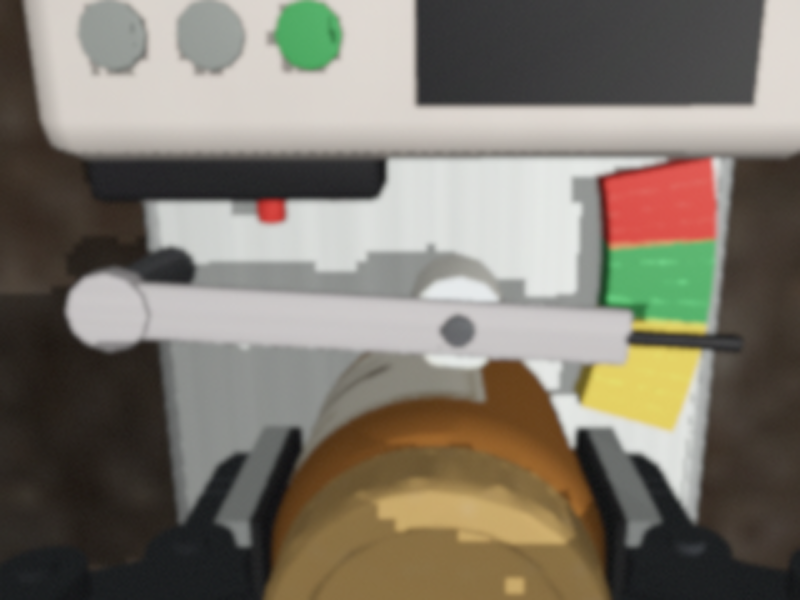

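```bash
python3 - <<'E'
from h import *
import pickle
s=pickle.load(open("wrist7.pkl","rb"))
lev(s,(143.2,204.4),(396.8,217.6))
piv=ray(s,143.2,204.4,47)
for n,(u,v) in dict(yg=(655,321),gr=(660,243)).items():
    b=ray(s,100+u/2.5,80+v/2.5,24)-piv; h=np.radians(-.5)
    ex=np.array([-np.sin(h),np.cos(h)]);ey=np.array([-ex[1],ex[0]])
    print(n,(np.arctan2(b[:2]@ex,-(b[:2]@ey))+.253).round(3))
E
```

```text
lever abs -0.055 rel 0.198 len 111.9 [539.5 301.2  47. ] [651.2 294.1  47. ]
yg 0.167
gr 0.326
```

The lever reads 0.198. The parallax-corrected scale edges come out at 0.167 and 0.326, as specified. I'll add 2 mm to sit mid-green, then open in place.

```bash

python3 -m creep '[{"translation":[0,-0.001,0],"rotation":[0,0,0],"gripper":0.045},{"translation":[0,-0.002,0],"rotation":[0,0,0],"gripper":0.045},{"translation":[0,-0.002,0],"rotation":[0,0,0],"gripper":0.045},{"translation":[0,-0.002,0],"rotation":[0,0,0],"gripper":0.052},{"translation":[0,-0.002,0],"rotation":[0,0,0],"gripper":0.055},{"translation":[0,-0.002,0],"rotation":[0,0,0],"gripper":0.058},{"translation":[0,-0.002,0],"rotation":[0,0,0],"gripper":0.062},{"translation":[0,-0.002,0],"rotation":[0,0,0],"gripper":0.068},{"translation":[0,-0.002,0],"rotation":[0,0,0],"gripper":0.072},{"translation":[0,-0.002,0],"rotation":[0,0,0],"gripper":0.072}]'
python3 - <<'E'
from h import *
import pickle
delta(596,250,35,-0.5)
for n in("wrist",):
    s=snapshot(n);pickle.dump(s,open(n+"8.pkl","wb"));save(s,n+"8",(100,80,420,320),2.5)
E
```

```text
clock: 11.45
tcp_pos: [596.4, 268.7, 34.2]
tool_rot: [-0.0, 1.0, -0.004, -0.0]
force: [-0.2, -0.4, -1.0]
finger_gap: 0.844
t 11.45 tcp [596.4 268.7  34.2] head -0.5 tilt [-1.e-04  2.e-04 -1.e+00] F [-0.2 -0.4 -1. ] gap 0.844
shift m [-0.0003  0.0187 -0.0008] rot deg [-0.01  0.01  0.  ]
```

View pics/wrist8.png

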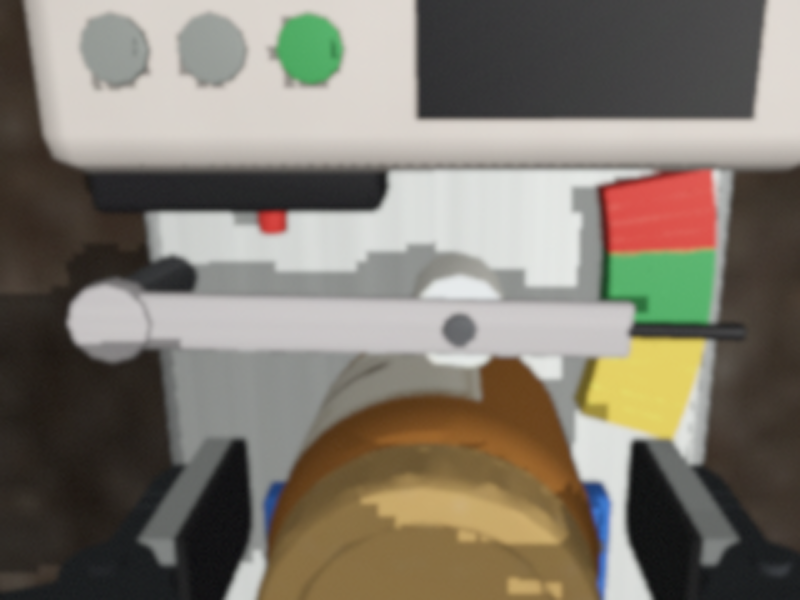

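The jar is released and the fingers are clear on both sides. The lever stayed put with its tip at about (745,332) in the crop. Going straight up.

```bash

python3 -m creep '[{"translation":[0,0,-0.005],"rotation":[0,0,0],"gripper":0.08},{"translation":[0,0,-0.015],"rotation":[0,0,0],"gripper":0.08},{"translation":[0,0,-0.03],"rotation":[0,0,0],"gripper":0.08},{"translation":[0,0,-0.045],"rotation":[0,0,0],"gripper":0.08},{"translation":[0,0,-0.06],"rotation":[0,0,0],"gripper":0.08},{"translation":[0,0,-0.08],"rotation":[0,0,0],"gripper":0.08},{"translation":[0,0,-0.1],"rotation":[0,0,0],"gripper":0.08},{"translation":[0,0,-0.12],"rotation":[0,0,0],"gripper":0.08},{"translation":[0,0,-0.14],"rotation":[0,0,0],"gripper":0.08},{"translation":[0,0,-0.16],"rotation":[0,0,0],"gripper":0.08},{"translation":[0,0,-0.16],"rotation":[0,0,0],"gripper":0.08}]'
python3 -m creep '[{"translation":[-0.02,0,0],"rotation":[0,0,0],"gripper":0.08},{"translation":[-0.05,0,0],"rotation":[0,0,0],"gripper":0.08},{"translation":[-0.08,0,0],"rotation":[0,0,0],"gripper":0.08},{"translation":[-0.11,0,0],"rotation":[0,0,0],"gripper":0.08},{"translation":[-0.14,0,0],"rotation":[0,0,0],"gripper":0.08},{"translation":[-0.16,0,0],"rotation":[0,0,0],"gripper":0.08},{"translation":[-0.18,0,0],"rotation":[0,0,0],"gripper":0.08},{"translation":[-0.19,0,0],"rotation":[0,0,0],"gripper":0.08},{"translation":[-0.2,0,0],"rotation":[0,0,0],"gripper":0.08},{"translation":[-0.2,0,0],"rotation":[0,0,0],"gripper":0.08}]'
python3 - <<'E'
from h import *
import pickle
delta(596,250,35,-0.5)
for n in("top","scene","wrist"):
    s=snapshot(n);pickle.dump(s,open(n+"9.pkl","wb"))
    save(s,n+"9",(215,60,415,250) if n=="top" else (230,80,410,280) if n=="scene" else None,1 if n=="wrist" else 3)
E
```

```text
clock: 12.6
tcp_pos: [598.5, 269.5, 198.7]
tool_rot: [-0.002, 1.0, -0.004, 0.003]
force: [0.6, -0.3, 1.1]
finger_gap: 0.938
clock: 13.6
tcp_pos: [395.6, 270.2, 194.2]
tool_rot: [0.0, 1.0, -0.004, -0.0]
force: [-0.6, -0.3, -0.2]
finger_gap: 0.937
t 13.6 tcp [395.6 270.2 194.2] head -0.46 tilt [-5.e-04 -3.e-04 -1.e+00] F [-0.6 -0.3 -0.2] gap 0.937
shift m [0.2006 0.0185 0.1591] rot deg [0.02 0.03 0.04]
```

View pics/top9.png

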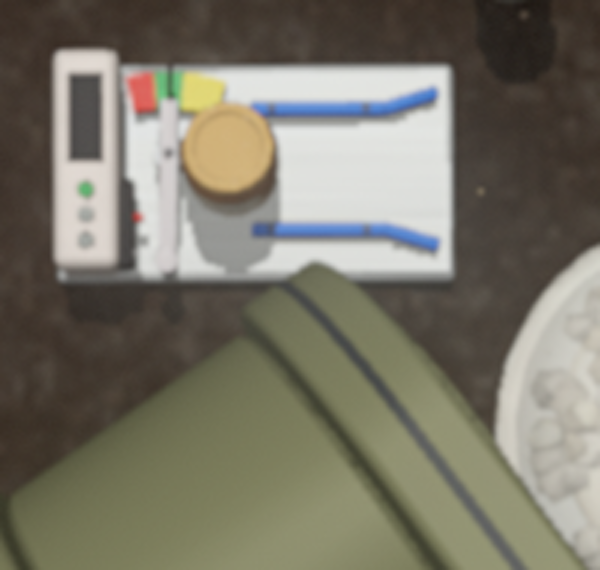

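View pics/scene9.png

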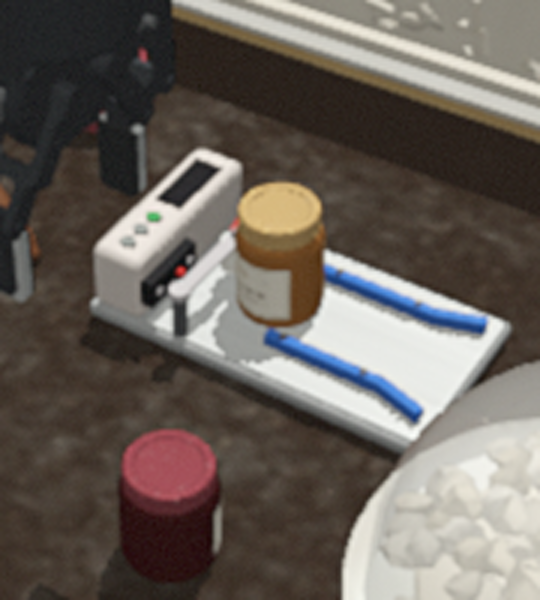

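View pics/wrist9.png

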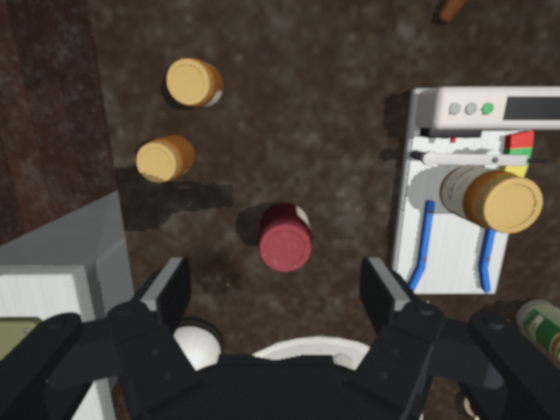

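```bash
python3 - <<'E'
from h import *
import pickle
s=pickle.load(open("top9.pkl","rb"))
lev(s,(215+167/3,60+266/3),(215+171/3,60+66/3))
P=cloud(s);w=np.zeros((420,560),bool);w[90:130,270:312]=1
m=w&(abs(P[...,2]-89)<4);print("honey lid",m.sum(),P[m].mean(0),P[m][:,2].std())
s=pickle.load(open("scene9.pkl","rb"));P=cloud(s);w=np.zeros((420,560),bool);w[215:280,260:310]=1
m=w&(abs(P[...,2]-70)<2.5);print("jam",m.sum(),cv2.minEnclosingCircle(P[m][:,:2].astype(np.float32)))
from station import job_done
print(job_done())
E
```

```text
lever abs -0.022 rel 0.231 len 112.5 [537.1 303.1  47. ] [649.6 299.7  47. ]
honey lid 712 [595.91467736 269.04421505  88.30494813] 1.5443032209657523
jam 589 ((406.88427734375, 222.6079559326172), 25.306079864501953)
the job is handed in; nothing more can be done
None
```

I put the largest gold-lidded honey jar (48.8 mm lid, 74 mm tall) on the coder bed between the blue rails and pressed the roller lever into the green. I then opened the gripper, backed the arm off and handed the job in at about 14 s.

- **Lever:** it last read 0.231 rad from the top view, mid-green, with the pointer over the green. My readings rose 0.009, 0.084, 0.198, 0.231, so it was never seen near the red at 0.32.
- **Honey jar:** it stands upright and free, with its lid top at 88 mm against an expected 89 mm. Its centre measures about coder x = 33 mm. That is near the far end of the stated 25–34 mm range, while the lever reading implies about 29 mm. The 4 mm gap is larger than the 2 mm calibration tolerance alone. I trusted the lever and scale readings, since those are what is judged.
- **Jam jar:** it measured (406.5, 221.9) before and (406.9, 222.6) after, so it was not moved within measuring error.
- **Forces:** wrist force read 7 N or less at every check.

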